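# Clear the end-drilling jig and load its sticks against hidden stops

### The job

Get the drilling jig ready: pick up the sanding block and, using it as a scraper, sweep every loose chip off the jig's bed onto the worktop, then set the block back down flat on the worktop. Then load every oak stick that is there, one to each mouth of the bridge in any order: lay it on the bed, slide it in under the bridge lengthwise and feel gently for the hidden stop, which sits at a different depth in each mouth, so that each stick ends fully home against its stop and flat on the bed. Do not ram the stops, and leave the tape roll and the red packet where they are.

Things in the scene. Friction and masses are not known exactly. Their poses are not given: they have to be found in the camera images.
- jig: Fixed plywood jig; origin on the worktop surface, x points into the mouths (away from the robot, turned up to 0.12 rad), y left. Flat plywood bed x -160..120, y -90..90 mm, top at z 36 mm, no rim in front or at the sides. Wooden bridge over x 40..120 mm, full width, top at z 74 mm (bushes 3 mm higher), closed behind; three mouths in its front, 32 mm wide, 22 mm high, at y 60, 0, -60 mm
- mouth_left (a point): Middle of the bottom edge of the left mouth (seen from the robot), on the top of the bed at the bridge's front face; axes as the jig's
- mouth_middle (a point): Middle of the bottom edge of the middle mouth (seen from the robot), on the top of the bed at the bridge's front face; axes as the jig's
- mouth_right (a point): Middle of the bottom edge of the right mouth (seen from the robot), on the top of the bed at the bridge's front face; axes as the jig's
- stop_left: Fixed steel stop inside the left mouth, hidden from sight by the bridge, 20 x 28 x 16 mm, origin at the centre of its underside on the bed, axes as the jig's; the face that the stick meets is 10 mm in front of the origin (toward the robot). That face lies 20 to 50 mm behind the bridge's front face, differently in each mouth and each start
- stop_middle: Fixed steel stop inside the middle mouth, hidden from sight by the bridge, 20 x 28 x 16 mm, origin at the centre of its underside on the bed, axes as the jig's; the face that the stick meets is 10 mm in front of the origin (toward the robot). That face lies 20 to 50 mm behind the bridge's front face, differently in each mouth and each start
- stop_right: Fixed steel stop inside the right mouth, hidden from sight by the bridge, 20 x 28 x 16 mm, origin at the centre of its underside on the bed, axes as the jig's; the face that the stick meets is 10 mm in front of the origin (toward the robot). That face lies 20 to 50 mm behind the bridge's front face, differently in each mouth and each start
- stick_1: Oak stick 20 x 220 x 14 mm (its own y axis is its length), origin at the centre of its underside, z up; lies on the worktop at the left of the jig, roughly along x. Either end may go in. Grasp across its 20 mm width. 2 or 3 sticks are there, others are absent
- stick_2: Oak stick 20 x 220 x 14 mm (its own y axis is its length), origin at the centre of its underside, z up; lies on the worktop at the left of the jig, roughly along x. Either end may go in. Grasp across its 20 mm width. 2 or 3 sticks are there, others are absent
- stick_3: Oak stick 20 x 220 x 14 mm (its own y axis is its length), origin at the centre of its underside, z up; lies on the worktop at the left of the jig, roughly along x. Either end may go in. Grasp across its 20 mm width. 2 or 3 sticks are there, others are absent
- chip_1: Loose wooden chip 30 x 20 x 12 mm, 12 g, origin at its centre; on the open bed in front of the bridge. 3 to 5 are there, others are absent
- chip_2: Loose wooden chip 30 x 20 x 12 mm, 12 g, origin at its centre; on the open bed in front of the bridge. 3 to 5 are there, others are absent
- chip_3: Loose wooden chip 30 x 20 x 12 mm, 12 g, origin at its centre; on the open bed in front of the bridge. 3 to 5 are there, others are absent
- chip_4: Loose wooden chip 30 x 20 x 12 mm, 12 g, origin at its centre; on the open bed in front of the bridge. 3 to 5 are there, others are absent
- chip_5: Loose wooden chip 30 x 20 x 12 mm, 12 g, origin at its centre; on the open bed in front of the bridge. 3 to 5 are there, others are absent
- sanding_block: Sanding block, wooden top over a dark base, 59 x 112 x 34 mm (its own y axis is its length), origin at the centre of its underside, z up; lies on the worktop at the right front. Grasp across its 59 mm width, from above
- masking_tape: Roll of masking tape, 100 mm across, 24 mm high, bystander at the right of the jig, origin at the centre of its underside
- red_packet: Red card packet 22 x 62 x 105 mm standing at the far left, bystander; origin at the centre of its underside

How it is judged:
On the way, in this order (a step that is already met when the one before it is completed fails the run):
1. the sanding block is brought down on the open bed of the jig (z of sanding_block in the frame of jig between 0.03 and 0.054 m and x of sanding_block in the frame of jig between -0.21 and 0.06 m and y of sanding_block in the frame of jig between -0.11 and 0.11 m), for 0.1 s.
2. every chip is off the bed and on the worktop, with the sanding block still up (not yet set down on the worktop) (height (world z) of chip_1 between -0.05 and 0.048 m and (x of chip_1 in the frame of jig below -0.16 m or y of chip_1 in the frame of jig below -0.09 m or y of chip_1 in the frame of jig above 0.09 m) and height (world z) of chip_2 between -0.05 and 0.048 m and (x of chip_2 in the frame of jig below -0.16 m or y of chip_2 in the frame of jig below -0.09 m or y of chip_2 in the frame of jig above 0.09 m) and height (world z) of chip_3 between -0.05 and 0.048 m and (x of chip_3 in the frame of jig below -0.16 m or y of chip_3 in the frame of jig below -0.09 m or y of chip_3 in the frame of jig above 0.09 m) and height (world z) of chip_4 between -0.05 and 0.048 m and (x of chip_4 in the frame of jig below -0.16 m or y of chip_4 in the frame of jig below -0.09 m or y of chip_4 in the frame of jig above 0.09 m) and height (world z) of chip_5 between -0.05 and 0.048 m and (x of chip_5 in the frame of jig below -0.16 m or y of chip_5 in the frame of jig below -0.09 m or y of chip_5 in the frame of jig above 0.09 m) and height (world z) of sanding_block above 0.012 m), for 0.2 s.
3. every stick is home against the stop of its mouth (((x of stick_1 in the frame of stop_left between -0.1225 and -0.117 m and y of stick_1 in the frame of stop_left between -0.012 and 0.012 m) or (x of stick_1 in the frame of stop_middle between -0.1225 and -0.117 m and y of stick_1 in the frame of stop_middle between -0.012 and 0.012 m) or (x of stick_1 in the frame of stop_right between -0.1225 and -0.117 m and y of stick_1 in the frame of stop_right between -0.012 and 0.012 m)) and z of stick_1 in the frame of jig between 0.032 and 0.04 m and angle between the y axis of each of stick_1, stick_2, stick_3 and the x axis of jig, either way round below 0.1 rad and ((x of stick_2 in the frame of stop_left between -0.1225 and -0.117 m and y of stick_2 in the frame of stop_left between -0.012 and 0.012 m) or (x of stick_2 in the frame of stop_middle between -0.1225 and -0.117 m and y of stick_2 in the frame of stop_middle between -0.012 and 0.012 m) or (x of stick_2 in the frame of stop_right between -0.1225 and -0.117 m and y of stick_2 in the frame of stop_right between -0.012 and 0.012 m)) and z of stick_2 in the frame of jig between 0.032 and 0.04 m and ((x of stick_3 in the frame of stop_left between -0.1225 and -0.117 m and y of stick_3 in the frame of stop_left between -0.012 and 0.012 m) or (x of stick_3 in the frame of stop_middle between -0.1225 and -0.117 m and y of stick_3 in the frame of stop_middle between -0.012 and 0.012 m) or (x of stick_3 in the frame of stop_right between -0.1225 and -0.117 m and y of stick_3 in the frame of stop_right between -0.012 and 0.012 m)) and z of stick_3 in the frame of jig between 0.032 and 0.04 m), for 0.2 s.
At the end, for the whole second after the job is handed in: Every stick lies flat on the bed in a mouth, lengthwise (within 0.1 rad), its end within 2.5 mm of the stop; the centre of every chip is outside the bed's outline, on the worktop; the sanding block stands flat on the worktop; all at rest (all of step 3 and height (world z) of chip_1 between -0.05 and 0.048 m and (x of chip_1 in the frame of jig below -0.16 m or y of chip_1 in the frame of jig below -0.09 m or y of chip_1 in the frame of jig above 0.09 m) and height (world z) of chip_2 between -0.05 and 0.048 m and (x of chip_2 in the frame of jig below -0.16 m or y of chip_2 in the frame of jig below -0.09 m or y of chip_2 in the frame of jig above 0.09 m) and height (world z) of chip_3 between -0.05 and 0.048 m and (x of chip_3 in the frame of jig below -0.16 m or y of chip_3 in the frame of jig below -0.09 m or y of chip_3 in the frame of jig above 0.09 m) and height (world z) of chip_4 between -0.05 and 0.048 m and (x of chip_4 in the frame of jig below -0.16 m or y of chip_4 in the frame of jig below -0.09 m or y of chip_4 in the frame of jig above 0.09 m) and height (world z) of chip_5 between -0.05 and 0.048 m and (x of chip_5 in the frame of jig below -0.16 m or y of chip_5 in the frame of jig below -0.09 m or y of chip_5 in the frame of jig above 0.09 m) and height (world z) of sanding_block between -0.004 and 0.005 m and angle between sanding_block's own z axis and vertical below 0.1 rad and linear speed of each of stick_1, stick_2, stick_3, sanding_block below 0.02 m/s); the robot touches nothing.
It fails at once if a stop is rammed with more than 50 N (contact force between any of stick_1, stick_2, stick_3 and stop_left above 50 N or contact force between any of stick_1, stick_2, stick_3 and stop_middle above 50 N or contact force between any of stick_1, stick_2, stick_3 and stop_right above 50 N).
It fails at once if the tape roll or the red packet is moved more than 2 cm or knocked over (distance of any of masking_tape, red_packet from where it was at the start of the episode above 0.02 m or angle between red_packet's own z axis and vertical above 0.5 rad).
Of stick_1, stick_2, stick_3 only 2 to 3 are there at a start; the rules pass over those that are not, and their reading is None.
Of chip_1, chip_2, chip_3, chip_4, chip_5 only 3 to 5 are there at a start; the rules pass over those that are not, and their reading is None.
At some moment in a run one of stick_1, stick_2, stick_3, sanding_block may be knocked a few centimetres aside while the robot is not near it.
Once in a run the grip may slacken for a moment while it holds something.
It also fails if it takes over 192 s, if anything falls off the work surface, if the arm or the gripper's body presses on something with over 40 N, if the wrist force passes 120 N, or if a joint passes its speed limit or range.

### The arm

A 6-joint arm with a two-finger parallel gripper is mounted at the origin on a cart in front of the work surface, level with it; the furniture and walls round the work are solid. World frame = base frame: x ahead of the robot, y to its left, z up, the work surface at z = 0. Lengths are in m, angles in rad, forces in N, time in s.
With the tool pointing down it reaches from about 0.325 to 0.85 m from the base axis. Payload 4.4 kg.
Tool frame: the origin (TCP) lies between the finger pads; the fingertips stand 14 mm ahead of it and the grasp point (between the pads) lies 5 mm behind it; z points along the fingers, y is the line along which they close (so a half turn about z gives the same grasp; the last joint's range is limited). The gripper opens to 94 mm and grips with 3 to 60 N. Pads are 16 mm wide; open, the fingers measure 119 mm over their backs; the gripper's body (75 mm by 177 mm) begins 78 mm behind the grasp point.
Start: joints at [1.181, 0.207, 1.542, -0, 1.393, -0.15], TCP at [0.137, 0.559, 0.219] pointing down, gripper open.
Joint ranges: [-2.73, 2.73], [-0.86, 2.22], [0.23, 2.46], [-1.11, 4.25], [0.08, 2.63], [-2.82, 2.82]. Speed limits (rad/s): [2.79, 2.79, 3.14, 3.14, 3.14, 3.14].

### API

Orientations are given as a 3x3 rotation matrix whose columns are the frame's x, y, z axes.
In Python, from workcell import manip gives the robot as it stands.
- The arm moves only by the shell command python3 -m jog 'ROWS' [FORCE]. ROWS is a JSON object of lists of equal length, an entry for each row: "hand": the opening in per cent of the stroke, from 0 (shut) to 100 (fully open); "xyz": the shift along the tool's x, y, z scaled (see below), a list of three; "dr": the turn, a rotation vector about the tool's x, y, z scaled (see below), a list of three. A call has 1 to 10 rows; each row shifts and turns the commanded pose from where the row before left it, along the tool's axes as they then stand; what a row does not reach is not made up. The controller multiplies each number of a shift by 4 cm and each number of a turn by 0.1 rad. A row lasts 1/10 s, in which the tool goes at most 50 mm and 8.59 degrees, less where a joint would pass 70% of its speed; a pose out of reach is approached as far as the arm can. A call with a number of a shift or a turn outside -1 to 1 is refused whole. A call with a gripper value outside its range is refused whole. The fingers move at their own pace and stop on an object; FORCE is the grip in N (left out, the last holds). Time passes only in rows, so rows that do not move let the fingers close. It gives the time, the measured TCP pose, the force, the opening and the grip force at its end, in the units of the state.
- manip.get_obs(): the state, without advancing time (a new reading comes with each control period).
- manip.capture(name): name is "scene" or "top"; returns a dict with "frame" (400x640x3 uint8, blue, green, red), "depth" (400x640 float32, m along the optical axis (not along the pixel's ray), 0 where there is no reading), "vertical_fov" (degrees; the focal length in pixels is half the picture's height over the tangent of half this angle, whatever the lens; pixels are square), "cx", "cy" (the principal point, pixels), "eye" and "rotation" of the camera in the world. Camera axes: x right, y up, looking along -z (the intrinsics and any distortion apply to the point x, -y, -z); pixel columns grow to the right and rows downward; lengths in m; the calibration is good to about 2 mm. A picture is of the moment at which its call begins.
- manip.close_job(): hands the job in; it is judged then, once.
Trained networks look in the newest picture that a camera, given by its name, has taken for a name from the list of things; names that differ only in an ending like _2 or _b are one class to them, and where a whole thing is asked for, a point or a joint stands for the part that bears it (a point fixed in the world has none). Each returns a list of dicts, best first, with "confidence" (0 to 1); they miss things now and then, are a little off and sometimes report something else, mostly with a low value. They report only what shows in the picture. A call takes as long as a camera call.
- manip.spot_in(camera, name): "at" ([row, column] in pixels, amid what is visible of it).
- manip.silhouettes(camera, name): "region" (400x640 bool, what is visible of it) and "at" ([row, column] in pixels, amid what is visible of it).
The state is a dict: "time_s": time; "joints": joint angles; "joint_vel": joint speeds; "joint_efforts": joint torques, N m; "ee_pos": TCP position; "eef_rot": TCP orientation; "ft_force": force on the tool from outside, world axes, zero at the start; "moment": the same for the moment, N m; "finger_gap": finger opening in m; "grip_force": force on a finger pad.
Only numpy, scipy, OpenCV 4.12 (cv2) and the standard library are available. Lean on these libraries where they do the work, as an engineer would, in place of code of your own. Each camera call takes 0.05 s, during which the arm holds its last target. There are 200 camera calls.

## Working session

There is one attempt and no reset: what is moved stays moved. The work goes in short steps, Python scripts to look and compute and a shell command to move; the robot and the scene stay as the last step left them, time stands still between calls to the robot, and variables do not carry over. Pictures are saved under pics/ and viewed, at most 14 in all, crops included, and the job is handed in when it is done.

```bash
ls; mkdir -p pics; cat > h.py <<'E'
import numpy as np, cv2
from workcell import manip
def cap(n):
    c=manip.capture(n); c['f']=200/np.tan(np.radians(c['vertical_fov'])/2); return c
def cloud(c):
    v,u=np.mgrid[0:400,0:640]; d=c['depth']; 
    p=np.stack([(u-c['cx'])/c['f']*d,-(v-c['cy'])/c['f']*d,-d],-1)
    return p@np.array(c['rotation']).T+np.array(c['eye'])
def rect(P):
    (c,s,a)=cv2.minAreaRect((P[:,:2]*1000).astype(np.float32)); return np.round(c,1),np.round(s,1),round(a,1)
E
python3 - <<'E'
from h import *
o=manip.get_obs(); print({k:np.round(v,3).tolist() for k,v in o.items()})
for n in ("top","scene"):
    c=cap(n); cv2.imwrite(f'pics/{n}0.png',c['frame']); print(n,[ (k,np.round(c[k],3)) for k in c if k not in('frame','depth')])
    P=cloud(c)
    for t in ("jig","stick_1","chip_1","sanding_block","masking_tape","red_packet"):
        for s in manip.silhouettes(n,t):
            m=s['region']&(c['depth']>0)
            if m.sum()<10: continue
            Q=P[m]; z=np.percentile(Q[:,2],90); Q=Q[abs(Q[:,2]-z)<.008]
            print(n,t,round(s['confidence'],2),np.round(s['at']),m.sum(),round(z,4),*rect(Q))
E
```

```text
pics
{'time_s': 0.0, 'joints': [1.18, 0.207, 1.543, 0.0, 1.394, -0.151], 'joint_vel': [0.0, 0.0, 0.001, -0.0, -0.001, -0.001], 'joint_efforts': [0.001, -37.088, -28.142, 0.07, 0.036, -0.0], 'ee_pos': [0.136, 0.558, 0.218], 'eef_rot': [[-0.971, 0.238, -0.001], [0.238, 0.971, -0.002], [0.0, -0.002, -1.0]], 'ft_force': [0.02, -0.454, -0.049], 'moment': [0.012, -0.042, 0.013], 'grip_force': 0.0, 'finger_gap': 0.094}
top [('vertical_fov', np.float64(47.664)), ('cx', np.float64(323.787)), ('cy', np.float64(196.456)), ('eye', array([ 3.390e-01, -1.000e-03,  1.413e+00])), ('rotation', array([[-0.028,  0.981, -0.192],
       [-1.   , -0.03 , -0.005],
       [-0.01 ,  0.191,  0.981]])), ('f', np.float64(452.779))]
top jig 0.86 [188. 358.] 5207 0.0741 [720.3 -96.9] [178.3  82.7] 87.0
top stick_1 0.73 [214. 236.] 488 0.0164 [574.8 283.5] [ 21.5 220.5] 89.5
top stick_1 0.67 [202. 297.] 344 0.0167 [597.1  92. ] [ 16.2 214.5] 89.1
top chip_1 0.58 [228. 344.] 48 0.05 [507.  -64.3] [15.1 26.7] 43.1
top chip_1 0.52 [212. 352.] 54 0.0496 [560.5 -84.6] [27.9 18.1] 30.0
top chip_1 0.45 [214. 336.] 55 0.0
[... 760 characters left out ...]
.4 16.2] 31.6
scene stick_1 0.69 [220. 284.] 627 0.0143 [597.3  91. ] [ 23.8 221.1] 88.8
scene stick_1 0.69 [200. 224.] 484 0.0143 [587.7 283. ] [194.5  25.1] 0.0
scene chip_1 0.57 [232. 355.] 7465 0.0727 [720.5 -99.3] [180.5  85.7] 87.4
scene chip_1 0.51 [250. 358.] 121 0.0479 [ 552.2 -144.9] [21.4 30.9] 70.3
scene chip_1 0.47 [238. 336.] 73 0.0485 [559.2 -86.9] [30.  16.1] 31.5
scene sanding_block 0.62 [333. 383.] 2071 0.035 [ 405.5 -293.4] [ 55.  110.6] 83.8
scene masking_tape 0.59 [263. 441.] 853 0.0237 [ 660.4 -307.8] [96.  80.9] 82.1
scene masking_tape 0.16 [220. 282.] 643 0.0143 [597.3  91. ] [ 23.8 221.1] 88.8
scene red_packet 0.8 [164. 312.] 769 0.1017 [794.3 151.7] [26.  62.7] 30.6
```

```bash
python3 - <<'E'
import cv2
a=cv2.imread('pics/top0.png')[110:300,190:470]; cv2.imwrite('pics/top0c.png',cv2.resize(a,None,fx=2.8,fy=2.8,interpolation=2))
E
```

```text
(no output)
```

View pics/top0c.png

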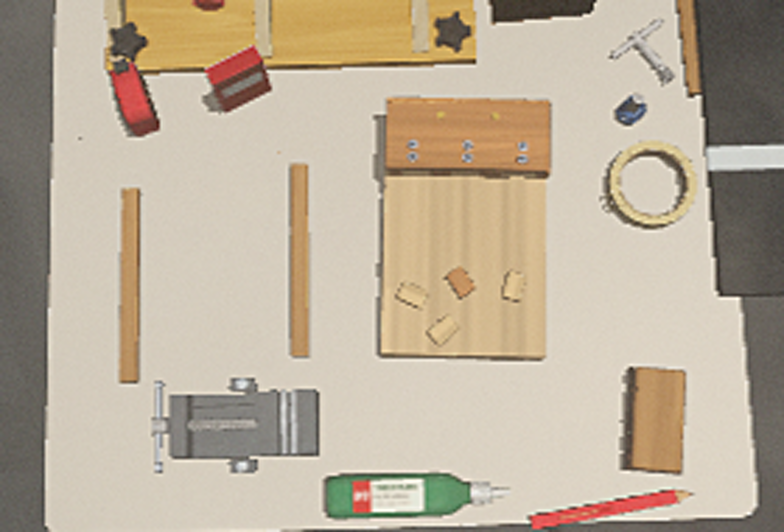

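View pics/scene0.png

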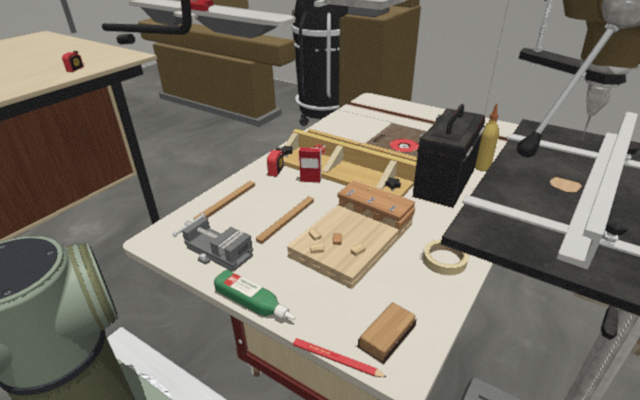

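The pictures show two sticks at the left (crop about 130,285 and 300,260), four chips on the bed (410,293), (460,281), (513,285) and (443,330), the block at the right front (655,420) and the tape at (650,185). Next I'll refine the jig pose.

```bash
cat >> h.py <<'E'
def rel(target,yaw,R=None,p=None):
    """shift (row units) in tool axes after tool y is turned to world angle yaw; dr z units"""
    o=manip.get_obs(); R=np.array(o['eef_rot']); p=np.array(o['ee_pos'])
    cur=np.arctan2(R[1,1],R[0,1]); d=(yaw-cur+np.pi/2)%np.pi-np.pi/2
    s=R.T@(np.array(target)-p)/.04
    print('now',np.round(p,4),'yaw',round(cur,3),'dr z units',round(-d/.1,2),'shift first(current axes)',np.round(s,2))
    y=cur+d; R2=np.array([[np.sin(y),np.cos(y),0],[-np.cos(y),np.sin(y),0],[0,0,-1]])
    print('shift after turn',np.round(R2.T@(np.array(target)-p)/.04,2))
E
python3 - <<'E'
from h import *
for n in ("top","scene"):
    c=cap(n);P=cloud(c); 
    roi=(P[...,0]>.44)&(P[...,0]<.8)&(P[...,1]>-.24)&(P[...,1]<.04)&(c['depth']>0)
    for lo,hi in((.066,.078),(.030,.043)):
        m=(roi&(P[...,2]>lo)&(P[...,2]<hi)).astype(np.uint8)
        k,l,s,_=cv2.connectedComponentsWithStats(m); i=1+np.argmax(s[1:,4]); Q=P[l==i]
        print(n,lo,np.median(Q[:,2]).round(4),*rect(Q))
        b=Q[:,:2]
        # side edges: per-x-bin min/max y, line fit
        for f in (np.min,np.max):
            xs=np.arange(b[:,0].min()+.01,b[:,0].max()-.01,.008); ys=[f(b[abs(b[:,0]-x)<.004,1]) for x in xs]
            print('  edge',np.polyfit(xs-.64,ys,1).round(4),end='')
        for f in (np.min,np.max):
            xs=np.arange(b[:,1].min()+.015,b[:,1].max()-.015,.008); ys=[f(b[abs(b[:,1]-x)<.004,0]) for x in xs]
            print('  xedge',np.polyfit(xs+.095,ys,1).round(4),end='')
        print()
rel([.41,.0,.22],np.radians(83.6)); rel([.406,-.292,.12],np.radians(83.6))
E
```

```text
top 0.066 0.0729 [720.1 -96.9] [178.4  82.5] 87.5
  edge [-0.0587 -0.181 ]  edge [-0.0869 -0.0019]  xedge [0.0466 0.6802]  xedge [0.0616 0.7595]
top 0.03 0.0352 [583.3 -90.5] [181.6 208.2] 86.2
  edge [-0.0553 -0.1831]  edge [-0.0523 -0.0049]  xedge [0.0563 0.4807]  xedge [0.0537 0.6841]
scene 0.066 0.0729 [719.5 -98.5] [182.   85.7] 87.2
  edge [-0.0543 -0.1845]  edge [-0.0218 -0.0084]  xedge [0.0538 0.6787]  xedge [0.0546 0.7594]
scene 0.03 0.0351 [618.  -94.5] [183.3 280. ] 86.4
  edge [-0.0649 -0.1857]  edge [-0.4252 -0.0343]  xedge [0.0541 0.4793]  xedge [0.0364 0.6978]
now [0.1366 0.5586 0.2195] yaw 1.331 dr z units -1.28 shift first(current axes) [-9.960e+00 -1.194e+01 -1.000e-02]
shift after turn [ 8.350e+00 -1.311e+01 -1.000e-02]
now [0.1366 0.5586 0.2195] yaw 1.331 dr z units -1.28 shift first(current axes) [-11.59 -19.06   2.49]
shift after turn [  9.06 -20.38   2.49]
```

```bash
sed -i 's/\[\[np.sin(y),np.cos(y),0\],\[-np.cos(y),np.sin(y),0\]/[[-np.sin(y),np.cos(y),0],[np.cos(y),np.sin(y),0]/' h.py
python3 -m jog '{"hand":[100,100,100,100,100,100,100,100,100],"xyz":[[0,0,0],[0,0,0],[-0.6,-0.9,0],[-0.6,-0.9,0],[-0.6,-0.9,0],[-0.6,-0.9,0],[-0.6,-0.9,0],[-0.6,-0.9,0],[-0.6,-0.9,0]],"dr":[[0,0,-0.64],[0,0,-0.64],[0,0,0],[0,0,0],[0,0,0],[0,0,0],[0,0,0],[0,0,0],[0,0,0]]}' 20
python3 -m jog '{"hand":[100,100,100,100,100,100,100,100,100,100],"xyz":[[-0.6,-0.9,0],[-0.6,-0.9,0],[-0.6,-0.9,0],[-0.6,-0.9,0],[-0.6,-0.9,0],[-0.6,-0.9,0],[-0.5,-0.9,0],[0,-0.9,0],[0,-0.9,0],[0,-0.9,0]],"dr":[[0,0,0],[0,0,0],[0,0,0],[0,0,0],[0,0,0],[0,0,0],[0,0,0],[0,0,0],[0,0,0],[0,0,0]]}'
python3 - <<'E'
from h import *
rel([.406,-.292,.12],np.radians(83.6))
E
```

```text
time_s: 1.7
ee_pos: [0.2759, 0.2879, 0.2197]
eef_rot: [[-0.994, 0.111, 0.001], [0.111, 0.994, 0.001], [-0.001, 0.001, -1.0]]
ft_force: [1.1, 0.0, 0.7]
finger_gap: 0.0939
grip_force: 0.0
time_s: 2.7
ee_pos: [0.398, -0.0882, 0.2197]
eef_rot: [[-0.994, 0.112, 0.001], [0.112, 0.994, -0.0], [-0.001, -0.0, -1.0]]
ft_force: [-0.0, -0.2, -0.8]
finger_gap: 0.0938
grip_force: 0.0
now [ 0.398  -0.0882  0.2197] yaw 1.459 dr z units -0.0 shift first(current axes) [-0.77 -5.04  2.49]
shift after turn [-0.77 -5.04  2.49]
```

```bash
python3 -m jog '{"hand":[100,100,100,100,100,100],"xyz":[[-0.13,-0.84,0],[-0.13,-0.84,0],[-0.13,-0.84,0],[-0.13,-0.84,0],[-0.13,-0.84,0],[-0.12,-0.84,0]],"dr":[[0,0,0],[0,0,0],[0,0,0],[0,0,0],[0,0,0],[0,0,0]]}'
python3 - <<'E'
from h import *
c=cap('top');P=cloud(c)
m=(P[...,0]>.25)&(P[...,0]<.8)&(P[...,1]>-.7)&(P[...,1]<-.33)&(P[...,2]>.02)&(c['depth']>0)
for y in np.arange(-.7,-.33,.04):
    q=P[m&(abs(P[...,1]-y)<.02)]
    if len(q): print(round(y,2),len(q),q.min(0).round(2),q.max(0).round(2))
c=cap('scene');P=cloud(c)
for s in manip.silhouettes('scene','sanding_block'):
    m=s['region']&(c['depth']>0);Q=P[m];Q=Q[abs(Q[:,2]-.034)<.008]
    if len(Q)>50: print(round(s['confidence'],2),*rect(Q))
rel([.406,-.292,.12],np.radians(83.6))
E
```

```text
time_s: 3.3
ee_pos: [0.4062, -0.2919, 0.2196]
eef_rot: [[-0.994, 0.112, 0.0], [0.112, 0.994, -0.0], [-0.0, -0.0, -1.0]]
ft_force: [0.7, -1.1, -0.5]
finger_gap: 0.0943
grip_force: 0.0
-0.7 256 [ 0.71 -0.7   0.09] [ 0.8  -0.68  0.38]
-0.66 220 [ 0.52 -0.68  0.12] [ 0.8  -0.64  0.56]
-0.62 1475 [ 0.52 -0.64  0.17] [ 0.8  -0.6   0.61]
-0.58 1090 [ 0.52 -0.6   0.16] [ 0.79 -0.56  0.68]
-0.54 3071 [ 0.52 -0.56  0.17] [ 0.8  -0.52  0.71]
-0.5 2962 [ 0.52 -0.52  0.17] [ 0.8  -0.48  0.79]
-0.46 4196 [ 0.52 -0.48  0.17] [ 0.8  -0.44  0.82]
-0.42 3782 [ 0.52 -0.44  0.18] [ 0.8  -0.4   0.82]
-0.38 4194 [ 0.52 -0.4   0.17] [ 0.8  -0.36  0.79]
-0.34 1809 [ 0.36 -0.36  0.02] [ 0.8  -0.33  0.74]
0.93 [ 404.9 -293.5] [ 54.8 110. ] 83.7
0.27 [616.5 -93.9] [183.8 279.9] 86.0
now [ 0.4061 -0.292   0.2194] yaw 1.456 dr z units -0.03 shift first(current axes) [ 0.   -0.    2.48]
shift after turn [ 0.   -0.    2.48]
```

```bash
python3 -m jog '{"hand":[100,100,100,100,100,100,100,0,0,0],"xyz":[[0,0,0.9],[0,0,0.9],[0,0,0.9],[0,0,0.8],[0,0,0.7],[0,0,0.5],[0,0,0.2],[0,0,0],[0,0,0],[0,0,0]],"dr":[[0,0,0],[0,0,0],[0,0,0],[0,0,0],[0,0,0],[0,0,0],[0,0,0],[0,0,0],[0,0,0],[0,0,0]]}' 40
python3 -m jog '{"hand":[0,0,0,0,0,0,0,0],"xyz":[[0,0,0],[0,0,0],[0,0,-0.5],[0,0,-0.7],[0,0,-0.7],[0,0,-0.6],[0,0,0],[0,0,0]],"dr":[[0,0,0],[0,0,0],[0,0,0],[0,0,0],[0,0,0],[0,0,0],[0,0,0],[0,0,-0.58]]}' 40
```

```text
time_s: 4.45
ee_pos: [0.4074, -0.2912, 0.025]
eef_rot: [[-0.994, 0.111, 0.002], [0.111, 0.994, -0.002], [-0.002, -0.002, -1.0]]
ft_force: [-0.1, -0.7, 0.0]
finger_gap: 0.0733
grip_force: 0.0
time_s: 5.25
ee_pos: [0.4065, -0.2907, 0.1236]
eef_rot: [[-0.999, 0.052, 0.001], [0.052, 0.999, -0.001], [-0.001, -0.001, -1.0]]
ft_force: [-0.1, 0.2, -1.7]
finger_gap: 0.0575
grip_force: 40.0
```

```bash
python3 -m jog '{"hand":[0,0,0,0,0,0,0,0,0,0],"xyz":[[-0.2,0.5,0],[-0.3,0.9,0],[-0.3,0.9,0],[-0.3,0.9,0],[-0.3,0.9,0],[-0.3,0.9,0],[-0.3,0.9,0],[-0.3,0.9,0],[-0.3,0.9,0],[-0.3,0.55,0]],"dr":[[0,0,0],[0,0,0],[0,0,0],[0,0,0],[0,0,0],[0,0,0],[0,0,0],[0,0,0],[0,0,0],[0,0,0]]}' 40
python3 - <<'E'
from h import *
rel([.5397,.0326,.0645],np.pi/2-.054)
c=cap('scene'); cv2.imwrite('pics/s1.png',c['frame'][120:330,200:480].repeat(2,0).repeat(2,1))
E
```

```text
time_s: 6.25
ee_pos: [0.539, 0.0354, 0.1215]
eef_rot: [[-0.999, 0.052, -0.003], [0.052, 0.999, 0.001], [0.003, 0.001, -1.0]]
ft_force: [-0.5, -1.9, -1.6]
finger_gap: 0.0578
grip_force: 40.0
now [0.539  0.0354 0.1215] yaw 1.519 dr z units 0.02 shift first(current axes) [-0.03 -0.07  1.43]
shift after turn [-0.02 -0.07  1.43]
```

View pics/s1.png

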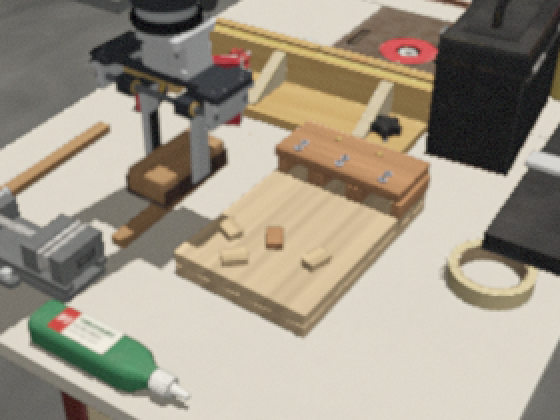

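The block is held level at crop (175,165), left of the bed, with all four chips ahead of it. I'll lower it and sweep to the right.

```bash
python3 -m jog '{"hand":[0,0,0,0,0,0,0,0,0,0],"xyz":[[0,0,0.5],[0,0,0.5],[0,0,0.3],[0,0,0.13],[0,0,0],[0,-0.2,0],[0,-0.2,0],[0,-0.2,0],[0,-0.2,0],[0,-0.2,0]],"dr":[[0,0,0],[0,0,0],[0,0,0],[0,0,0],[0,0,0],[0,0,0],[0,0,0],[0,0,0],[0,0,0],[0,0,0]]}' 40
python3 -m jog '{"hand":[0,0,0,0,0,0,0,0,0,0],"xyz":[[0,-0.2,0],[0,-0.2,0],[0,-0.2,0],[0,-0.2,0],[0,-0.2,0],[0,-0.2,0],[0,-0.2,0],[0,-0.2,0],[0,-0.2,0],[0,-0.2,0]],"dr":[[0,0,0],[0,0,0],[0,0,0],[0,0,0],[0,0,0],[0,0,0],[0,0,0],[0,0,0],[0,0,0],[0,0,0]]}' 40
python3 - <<'E'
from h import *
o=manip.get_obs();d=np.array(o['ee_pos'])-[.64,-.095,0]; print('jig',.9985*d[0]-.054*d[1],.054*d[0]+.9985*d[1],d[2])
c=cap('scene'); cv2.imwrite('pics/s2.png',c['frame'][120:330,200:480].repeat(2,0).repeat(2,1))
E
```

```text
time_s: 7.3
ee_pos: [0.538, -0.0081, 0.0667]
eef_rot: [[-0.999, 0.054, 0.001], [0.054, 0.999, -0.0], [-0.001, -0.0, -1.0]]
ft_force: [0.3, 0.6, -1.4]
finger_gap: 0.0572
grip_force: 40.0
time_s: 8.3
ee_pos: [0.5334, -0.0877, 0.0662]
eef_rot: [[-0.999, 0.054, 0.0], [0.054, 0.999, -0.0], [-0.0, -0.0, -1.0]]
ft_force: [0.3, 0.8, -1.3]
finger_gap: 0.058
grip_force: 40.0
jig -0.10681861214929325 0.001572989178860399 0.0662485755011344
```

View pics/s2.png

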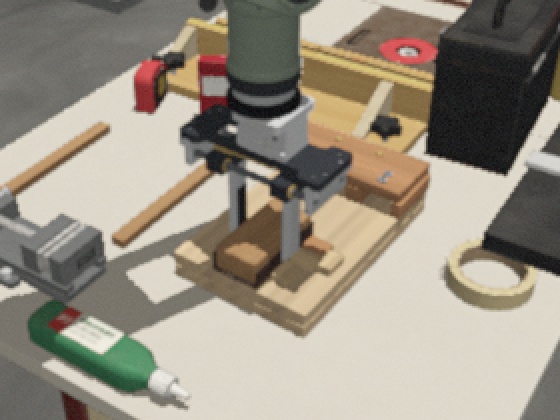

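The chips are being pushed ahead of the block (around crop 315,245), so I'll carry on to past the bed's right edge.

```bash
python3 -m jog '{"hand":[0,0,0,0,0,0,0,0,0,0],"xyz":[[0,-0.2,0],[0,-0.2,0],[0,-0.2,0],[0,-0.2,0],[0,-0.2,0],[0,-0.2,0],[0,-0.2,0],[0,-0.2,0],[0,-0.2,0],[0,-0.2,0]],"dr":[[0,0,0],[0,0,0],[0,0,0],[0,0,0],[0,0,0],[0,0,0],[0,0,0],[0,0,0],[0,0,0],[0,0,0]]}' 40
python3 -m jog '{"hand":[0,0,0,0,0],"xyz":[[0,-0.2,0],[0,-0.2,0],[0,-0.1,0],[0,0,0],[0,0,0]],"dr":[[0,0,0],[0,0,0],[0,0,0],[0,0,0],[0,0,0]]}' 40
python3 - <<'E'
from h import *
c=cap('scene'); cv2.imwrite('pics/s3.png',c['frame'][120:330,200:480].repeat(2,0).repeat(2,1))
E
```

```text
time_s: 9.35
ee_pos: [0.5291, -0.1676, 0.0663]
eef_rot: [[-0.999, 0.054, 0.0], [0.054, 0.999, -0.0], [-0.0, -0.0, -1.0]]
ft_force: [0.2, 0.2, -0.8]
finger_gap: 0.0577
grip_force: 40.0
time_s: 9.85
ee_pos: [0.528, -0.1868, 0.0662]
eef_rot: [[-0.999, 0.054, -0.0], [0.054, 0.999, 0.0], [0.0, 0.0, -1.0]]
ft_force: [0.3, -0.1, -1.0]
finger_gap: 0.0578
grip_force: 40.0
```

View pics/s3.png

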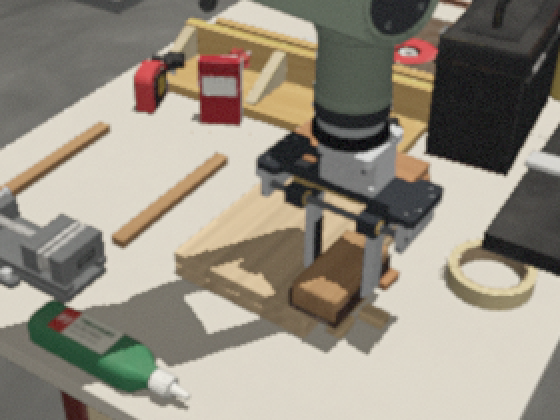

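```bash
python3 -m jog '{"hand":[0,0,0,0,0,0,0,0,0],"xyz":[[0,0,-0.4],[0,0,-0.7],[0,0,-0.7],[0.3,0,-0.3],[0.8,-0.5,0],[0.8,-0.6,0],[0.8,-0.6,0],[0.5,-0.5,0],[0,0,0]],"dr":[[0,0,0],[0,0,0],[0,0,0],[0,0,0],[0,0,0],[0,0,0],[0,0,0],[0,0,0],[0,0,0]]}' 40
cat >> h.py <<'E'
def chips():
    J=np.array([.64,-.095]);yw=-.054
    c=cap('top');P=cloud(c);
    for s in manip.silhouettes('top','chip_1'):
        m=s['region']&(c['depth']>0); Q=P[m]; d=Q.mean(0)[:2]-J
        print('chip',round(s['confidence'],2),m.sum(),'world',Q.mean(0).round(3),'zmax',Q[:,2].max().round(3),'jig',np.round([np.cos(yw)*d[0]+np.sin(yw)*d[1],-np.sin(yw)*d[0]+np.cos(yw)*d[1]],3))
    return c,P
E
python3 - <<'E'
from h import *
c,P=chips(); a=c['frame'][110:300,190:470]; cv2.imwrite('pics/t1.png',cv2.resize(a,None,fx=2.8,fy=2.8))
for s in manip.silhouettes('top','stick_1'):
    m=s['region']; Q=P[m]; print('stick',round(s['confidence'],2),m.sum(),Q[:,2].mean().round(3),*rect(Q[abs(Q[:,2]-.014)<.008]))
E
```

```text
time_s: 10.8
ee_pos: [0.3935, -0.2691, 0.1503]
eef_rot: [[-0.998, 0.057, -0.001], [0.057, 0.998, -0.001], [0.001, -0.001, -1.0]]
ft_force: [0.1, 0.2, -1.6]
finger_gap: 0.0577
grip_force: 40.0
chip 0.61 56 world [ 0.542 -0.222  0.011] zmax 0.02 jig [-0.091 -0.133]
chip 0.51 44 world [ 0.555 -0.195  0.018] zmax 0.027 jig [-0.079 -0.105]
chip 0.51 264 world [ 0.376 -0.267  0.16 ] zmax 0.559 jig [-0.254 -0.186]
chip 0.47 35 world [ 0.512 -0.2    0.012] zmax 0.022 jig [-0.123 -0.112]
stick 0.95 493 0.014 [574.8 283.9] [ 21.6 219.7] 89.7
stick 0.73 388 0.016 [597.9  92. ] [ 16.7 220.4] 89.1
```

View pics/t1.png

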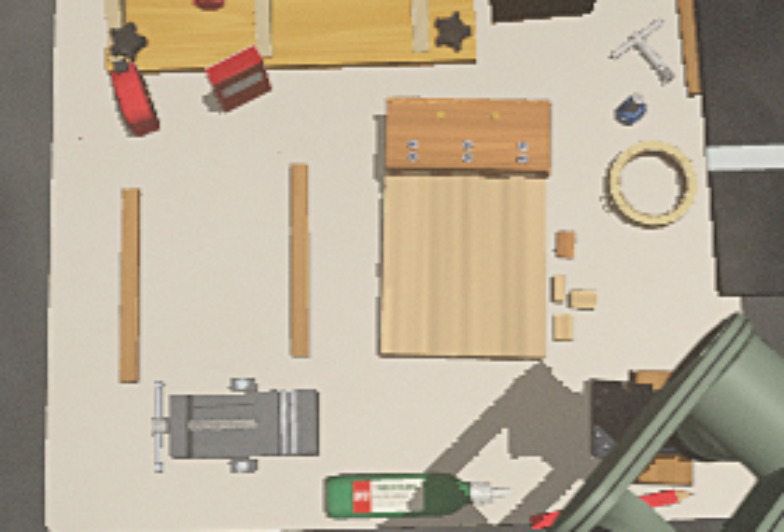

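All four chips lie on the worktop right of the bed (crop x≈555-600). I'll set the block down next, moved slightly forward to clear the pencil.

```bash
python3 -m jog '{"hand":[0,0,0,0,0,0,0,0,0,0],"xyz":[[-0.5,0,0],[0,0,0.7],[0,0,0.8],[0,0,0.7],[0,0,0.5],[0,0,0.2],[0,0,0.1],[0,0,0.05],[0,0,0.03],[0,0,0]],"dr":[[0,0,0],[0,0,0],[0,0,0],[0,0,0],[0,0,0],[0,0,0],[0,0,0],[0,0,0],[0,0,0],[0,0,0]]}' 40
```

```text
time_s: 11.95
ee_pos: [0.4162, -0.2694, 0.0279]
eef_rot: [[-0.999, 0.054, 0.001], [0.054, 0.999, -0.001], [-0.001, -0.001, -1.0]]
ft_force: [-0.5, 0.2, -0.6]
finger_gap: 0.0576
grip_force: 40.0
```

```bash
python3 -m jog '{"hand":[0,0,0,70,100,100,100,100,100,100],"xyz":[[0,0,0.04],[0,0,0.02],[0,0,0],[0,0,0],[0,0,0],[0,0,0],[0,0,-0.5],[0,0,-0.9],[0,0,-0.9],[0,0,-0.9]],"dr":[[0,0,0],[0,0,0],[0,0,0],[0,0,0],[0,0,0],[0,0,0],[0,0,0],[0,0,0],[0,0,0],[0,0,0]]}' 40
python3 - <<'E'
from h import *
rel([.597,.092,.15],np.radians(89.1))
E
```

```text
time_s: 12.95
ee_pos: [0.4153, -0.2687, 0.1539]
eef_rot: [[-0.999, 0.054, -0.0], [0.054, 0.999, 0.0], [0.0, 0.0, -1.0]]
ft_force: [1.0, -0.6, -0.4]
finger_gap: 0.0943
grip_force: 0.0
now [ 0.4153 -0.2687  0.1539] yaw 1.517 dr z units -0.38 shift first(current axes) [-4.05  9.25  0.1 ]
shift after turn [-4.4   9.09  0.1 ]
```

```bash
python3 -m jog '{"hand":[100,100,100,100,100,100,100,100,60,60],"xyz":[[0,0,0],[-0.5,1,0],[-0.5,1,0],[-0.5,1,0],[-0.5,1,0],[-0.5,1,0],[-0.5,1,0],[-0.5,1,0],[-0.5,1,0],[-0.4,1,0]],"dr":[[0,0,-0.38],[0,0,0],[0,0,0],[0,0,0],[0,0,0],[0,0,0],[0,0,0],[0,0,0],[0,0,0],[0,0,0]]}' 15
python3 - <<'E'
from h import *
for n in("top","scene"):
  c=cap(n);P=cloud(c)
  for t in('stick_1','sanding_block'):
   for s in manip.silhouettes(n,t):
    Q=P[s['region']&(c['depth']>0)];h=.014 if t[1]=='t' else .034; Q=Q[abs(Q[:,2]-h)<.008]
    if len(Q)>100: print(n,t,round(s['confidence'],2),len(Q),Q[:,2].mean().round(3),*rect(Q))
rel([.597,.092,.017],np.radians(89.1))
E
```

```text
time_s: 13.95
ee_pos: [0.5981, 0.0901, 0.1528]
eef_rot: [[-1.0, 0.016, 0.001], [0.016, 1.0, -0.0], [-0.001, -0.0, -1.0]]
ft_force: [0.2, -0.1, 0.2]
finger_gap: 0.0815
grip_force: 0.0
top stick_1 0.93 454 0.013 [574.8 282.4] [ 23.  220.3] 89.7
top sanding_block 0.67 679 0.034 [ 414.5 -269.9] [ 57.7 109.3] 86.5
top sanding_block 0.37 3804 0.035 [584.  -90.5] [179.5 208. ] 86.9
scene stick_1 0.79 353 0.012 [580.3 281.5] [ 22.5 208.6] 89.7
scene stick_1 0.67 496 0.012 [596.8  92.4] [ 24.9 219.5] 89.0
scene sanding_block 0.97 1405 0.033 [ 414.3 -271.9] [ 54.6 111.6] 86.6
now [0.5966 0.0873 0.1524] yaw 1.554 dr z units -0.01 shift first(current axes) [-0.01  0.12  3.38]
shift after turn [-0.01  0.12  3.38]
```

```bash
python3 -m jog '{"hand":[60,60,60,60,60,60,60,0,0,0],"xyz":[[0,0.12,0.6],[0,0,0.8],[0,0,0.8],[0,0,0.6],[0,0,0.4],[0,0,0.14],[0,0,0],[0,0,0],[0,0,0],[0,0,0]],"dr":[[0,0,0],[0,0,0],[0,0,0],[0,0,0],[0,0,0],[0,0,0],[0,0,0],[0,0,0],[0,0,0],[0,0,0]]}' 15
python3 -m jog '{"hand":[0,0,0,0,0,0,0,0],"xyz":[[0,0,0],[0,0,0],[0,0,0],[0,0,-0.4],[0,0,-0.7],[0,0,-0.7],[0,0,-0.7],[0,0,0]],"dr":[[0,0,0],[0,0,0],[0,0,0],[0,0,0],[0,0,0],[0,0,0],[0,0,0],[0,0,0.38]]}' 15
python3 - <<'E'
from h import *
J=np.array([.64,-.095]);yw=-.054
def w(jx,jy): return J+[np.cos(yw)*jx-np.sin(yw)*jy,np.sin(yw)*jx+np.cos(yw)*jy]
t=w(-.085,.06); print(t); rel([*t,.075],np.pi/2+yw)
E
```

```text
time_s: 15.25
ee_pos: [0.5984, 0.0931, 0.0204]
eef_rot: [[-1.0, 0.016, 0.003], [0.016, 1.0, -0.0], [-0.003, 0.0, -1.0]]
ft_force: [0.5, -0.1, -0.0]
finger_gap: 0.0357
grip_force: 0.0
time_s: 16.05
ee_pos: [0.6012, 0.0931, 0.1255]
eef_rot: [[-0.998, 0.055, 0.011], [0.055, 0.999, 0.0], [-0.011, 0.001, -1.0]]
ft_force: [-0.4, 0.1, 0.0]
finger_gap: 0.0199
grip_force: 15.0
[ 0.55836233 -0.03049969]
now [0.6012 0.0931 0.1255] yaw 1.516 dr z units -0.01 shift first(current axes) [ 0.91 -3.15  1.25]
shift after turn [ 0.9  -3.14  1.26]
```

```bash
python3 -m jog '{"hand":[0,0,0,0,0,0,0,0],"xyz":[[0.2,-0.6,0],[0.2,-0.8,0],[0.2,-0.8,0],[0.3,-0.6,0],[0,-0.34,0.3],[0,0,0.5],[0,0,0.4],[0,0,0]],"dr":[[0,0,0],[0,0,0],[0,0,0],[0,0,0],[0,0,0],[0,0,0],[0,0,0],[0,0,0]]}' 15
cat >> h.py <<'E'
J=np.array([.64,-.095]);yw=-.054
def w(jx,jy): return J+[np.cos(yw)*jx-np.sin(yw)*jy,np.sin(yw)*jx+np.cos(yw)*jy]
def jig(p):
    d=np.asarray(p)[...,:2]-J; return np.stack([np.cos(yw)*d[...,0]+np.sin(yw)*d[...,1],-np.sin(yw)*d[...,0]+np.cos(yw)*d[...,1]],-1)
def jsticks(cams=("top","scene")):
  for n in cams:
    c=cap(n);P=cloud(c)
    for s in manip.silhouettes(n,'stick_1'):
        m=cv2.erode(s['region'].astype(np.uint8),np.ones((2,2)))>0
        Q=P[m&(c['depth']>0)]
        if len(Q)<40: continue
        z=np.percentile(Q[:,2],70);Q=Q[abs(Q[:,2]-z)<.006]
        q=jig(Q)*1000; (a,b,vx,vy)=(0,0,0,0)
        v=cv2.fitLine(q.astype(np.float32),cv2.DIST_HUBER,0,.01,.01).ravel()
        print(n,round(s['confidence'],2),len(Q),'z',round(z,3),'jig x',q[:,0].min().round(1),q[:,0].max().round(1),'y mid',np.median(q[:,1]).round(1),'angle',np.round(np.arctan(v[1]/v[0]),3))
  o=manip.get_obs(); print('tcp jig',jig(o['ee_pos']).round(4),o['ee_pos'][2].round(4),'gap',round(o['finger_gap'],4),'F',np.round(o['ft_force'],1),'t',o['time_s'])
  return c
E
python3 - <<'E'
from h import *
c=jsticks(); cv2.imwrite('pics/s4.png',c['frame'][120:330,200:480].repeat(2,0).repeat(2,1))
E
```

```text
time_s: 16.85
ee_pos: [0.5524, -0.0299, 0.0684]
eef_rot: [[-0.999, 0.054, -0.005], [0.054, 0.999, 0.001], [0.005, 0.001, -1.0]]
ft_force: [0.1, 0.5, -0.4]
finger_gap: 0.0198
grip_force: 15.0
top 0.84 356 z 0.014 jig x -195.6 20.8 y mid 373.0 angle 0.058
top 0.46 53 z 0.064 jig x -141.0 -107.3 y mid 56.5 angle 0.021
scene 0.79 286 z 0.013 jig x -167.9 19.6 y mid 368.1 angle 0.041
scene 0.69 355 z 0.065 jig x -199.0 -17.0 y mid 53.1 angle -0.014
tcp jig [-0.0878  0.0601] 0.072 gap 0.0197 F [-0.2  0.3 -1.1] t 17.05
```

View pics/s4.png

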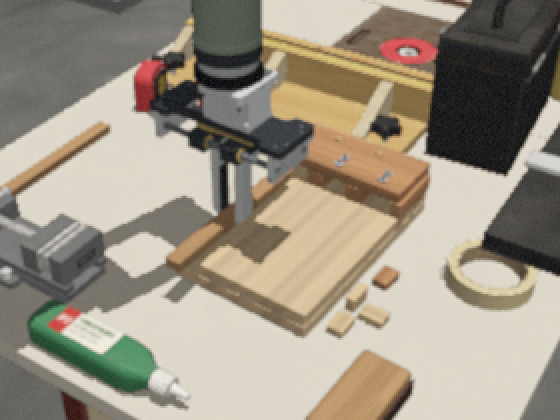

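The stick is held over the left lane (crop 215,230), its front short of the bridge. I'll lower it and advance.

```bash
python3 -m jog '{"hand":[0,0,0,0,0,0,0,0,0,0],"xyz":[[0,0,0.2],[0,0,0.15],[0,0,0.05],[0,0,0],[-0.2,0,0],[-0.2,0,0],[-0.2,0,0],[-0.1,0,0],[0,0,0],[0,0,0]],"dr":[[0,0,0],[0,0,0],[0,0,0],[0,0,0],[0,0,0],[0,0,0],[0,0,0],[0,0,0],[0,0,0],[0,0,0]]}' 12
python3 -c "
from h import *
jsticks(('scene',))"
```

```text
time_s: 18.05
ee_pos: [0.5837, -0.0321, 0.0553]
eef_rot: [[-0.999, 0.054, 0.003], [0.054, 0.999, -0.0], [-0.003, -0.0, -1.0]]
ft_force: [1.4, 0.2, 2.3]
finger_gap: 0.0197
grip_force: 12.0
scene 0.79 232 z 0.013 jig x -166.3 17.7 y mid 368.0 angle 0.059
scene 0.69 370 z 0.049 jig x -169.8 30.3 y mid 53.7 angle -0.011
tcp jig [-0.0597  0.0598] 0.0553 gap 0.0202 F [ 1.2 -0.2  2.6] t 18.15
```

```bash
for i in 1; do python3 -m jog '{"hand":[0,0,0,0,0,0],"xyz":[[-0.05,0,0],[-0.05,0,0],[-0.05,0,0],[-0.05,0,0],[-0.05,0,0],[0,0,0]],"dr":[[0,0,0],[0,0,0],[0,0,0],[0,0,0],[0,0,0],[0,0,0]]}' 12; python3 -m jog '{"hand":[0,0,0,0,0,0],"xyz":[[-0.05,0,0],[-0.05,0,0],[-0.05,0,0],[-0.05,0,0],[0,0,0],[0,0,0]],"dr":[[0,0,0],[0,0,0],[0,0,0],[0,0,0],[0,0,0],[0,0,0]]}' 12; done | egrep 'ee_pos|ft'
```

```text
ee_pos: [0.5911, -0.0323, 0.0553]
ft_force: [-4.1, 0.9, 7.5]
ee_pos: [0.5991, -0.0327, 0.0553]
ft_force: [-4.3, 0.4, 7.5]
```

```bash
python3 -m jog '{"hand":[0,0,0],"xyz":[[0,0,-0.02],[0,0,0],[0,0,0]],"dr":[[0,0,0],[0,0,0],[0,0,0]]}' 12| egrep 'ee_pos|ft'
python3 -c "
from h import *
jsticks(('scene',))"
python3 -m jog '{"hand":[0,0,0,0,0],"xyz":[[-0.05,0,0],[-0.05,0,0],[-0.05,0,0],[-0.05,0,0],[0,0,0]],"dr":[[0,0,0],[0,0,0],[0,0,0],[0,0,0],[0,0,0]]}' 12| egrep 'ee_pos|ft'
python3 -c "
from h import *
jsticks(('scene',))"
```

```text
ee_pos: [0.5999, -0.0327, 0.0553]
ft_force: [-1.0, -0.3, 0.2]
scene 0.87 317 z 0.013 jig x -192.5 26.9 y mid 370.0 angle 0.057
scene 0.82 327 z 0.049 jig x -153.5 33.3 y mid 53.2 angle -0.011
tcp jig [-0.0431  0.0599] 0.0553 gap 0.0194 F [-0.1 -0.1 -0.8] t 19.75
ee_pos: [0.6083, -0.0333, 0.0555]
ft_force: [-0.3, 0.4, -1.1]
scene 0.74 323 z 0.049 jig x -146.1 41.4 y mid 52.6 angle -0.006
scene 0.58 235 z 0.013 jig x -164.7 20.4 y mid 368.0 angle 0.045
tcp jig [-0.035   0.0599] 0.0556 gap 0.0197 F [-0.3 -0.6 -0.8] t 20.35
```

```bash
for i in 1; do python3 -m jog '{"hand":[0,0,0,0,0],"xyz":[[-0.05,0,0],[-0.05,0,0],[-0.05,0,0],[0,0,0],[0,0,0]],"dr":[[0,0,0],[0,0,0],[0,0,0],[0,0,0],[0,0,0]]}' 12;  python3 -m jog '{"hand":[0,0,0,0,0],"xyz":[[-0.05,0,0],[-0.05,0,0],[-0.05,0,0],[0,0,0],[0,0,0]],"dr":[[0,0,0],[0,0,0],[0,0,0],[0,0,0],[0,0,0]]}' 12;  done | egrep 'ee_pos|ft'
python3 -c "
from h import *
jsticks(('scene',))"
```

```text
ee_pos: [0.6092, -0.0333, 0.055]
ft_force: [-12.6, -0.1, 6.6]
ee_pos: [0.6127, -0.0335, 0.0539]
ft_force: [-15.6, -1.0, 8.0]
scene 0.88 291 z 0.013 jig x -169.8 19.9 y mid 368.8 angle 0.04
scene 0.84 324 z 0.049 jig x -145.7 45.7 y mid 53.1 angle -0.006
tcp jig [-0.0306  0.06  ] 0.0539 gap 0.0199 F [-15.7   0.6   8. ] t 21.45
```

```bash
python3 -m jog '{"hand":[0,0,0],"xyz":[[0.06,0,0],[0.06,0,0],[0,0,0]],"dr":[[0,0,0],[0,0,0],[0,0,0]]}' 12|egrep 'ee_pos|ft'; python3 -c "
from h import *
jsticks(('scene',))"
```

```text
ee_pos: [0.6126, -0.0334, 0.0544]
ft_force: [-5.1, -0.9, -1.1]
scene 0.95 337 z 0.05 jig x -146.2 49.4 y mid 52.9 angle -0.008
scene 0.69 279 z 0.013 jig x -193.2 20.5 y mid 368.2 angle 0.051
tcp jig [-0.0307  0.0601] 0.0543 gap 0.0196 F [-6.  -0.3 -1.3] t 21.85
```

```bash
python3 -m jog '{"hand":[40,40,40,40,40,40,40,40],"xyz":[[0,0,0],[0,0,0],[0,0,0],[0,0,0],[0,0,-0.5],[0,0,-0.9],[0,0,-0.9],[0,0,0]],"dr":[[0,0,0],[0,0,0],[0,0,0],[0,0,0],[0,0,0],[0,0,0],[0,0,0],[0,0,0]]}' 12|egrep 'ee_pos|ft|gap'; python3 - <<'E'
from h import *
jsticks(('top',)); c=jsticks(('scene',)); cv2.imwrite('pics/s5.png',c['frame'][120:330,200:480].repeat(2,0).repeat(2,1))
rel([.575,.283,.15],np.radians(89.7))
E
```

```text
ee_pos: [0.6206, -0.0346, 0.155]
ft_force: [1.3, -0.9, 1.4]
finger_gap: 0.0374
top 0.74 334 z 0.014 jig x -195.5 17.6 y mid 372.7 angle 0.033
tcp jig [-0.0265  0.0598] 0.1494 gap 0.0376 F [-0.8  0.1 -0.7] t 22.75
scene 0.98 217 z 0.013 jig x -167.2 15.2 y mid 367.1 angle 0.047
scene 0.64 413 z 0.049 jig x -145.8 50.1 y mid 53.3 angle 0.0
tcp jig [-0.0286  0.0601] 0.1464 gap 0.0378 F [-1.   0.  -0.1] t 22.85
now [ 0.6147 -0.0335  0.1464] yaw 1.517 dr z units -0.49 shift first(current axes) [ 1.42  7.85 -0.08]
shift after turn [ 1.03  7.91 -0.09]
```

View pics/s5.png

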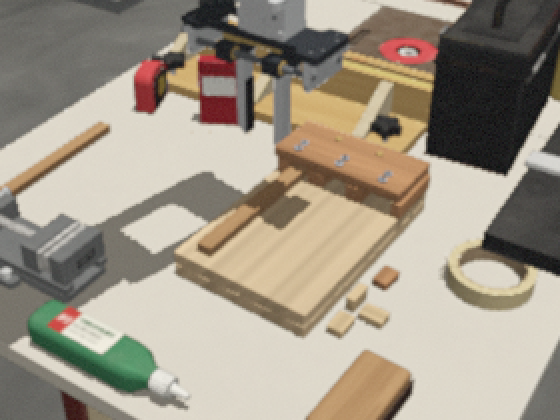

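Stick one lies in the left mouth (crop 250,215) with its rear end still. On to the second stick at (45,160).

```bash
python3 -m jog '{"hand":[60,60,60,60,60,60,60,60,60,60],"xyz":[[0,0,0],[0.13,0.8,0],[0.13,0.9,0],[0.13,0.9,0],[0.13,0.9,0],[0.13,0.9,0],[0.13,0.9,0],[0.13,0.9,0],[0.12,0.9,0],[0,0.8,0]],"dr":[[0,0,-0.49],[0,0,0],[0,0,0],[0,0,0],[0,0,0],[0,0,0],[0,0,0],[0,0,0],[0,0,0],[0,0,0]]}' 15 | head -2
python3 - <<'E'
from h import *
for n in("top","scene"):
  c=cap(n);P=cloud(c)
  for s in manip.silhouettes(n,'stick_1'):
    Q=P[s['region']&(c['depth']>0)];Q=Q[abs(Q[:,2]-.014)<.008]
    if len(Q)>60: print(n,round(s['confidence'],2),len(Q),Q[:,2].mean().round(3),*rect(Q))
rel([.575,.283,.019],np.radians(89.7))
E
```

```text
time_s: 23.85
ee_pos: [0.5737, 0.2838, 0.1452]
scene 0.73 404 0.012 [574.1 283.1] [221.1  26.1] 0.1
now [0.5746 0.2825 0.1457] yaw 1.568 dr z units 0.02 shift first(current axes) [-0.02  0.02  3.17]
shift after turn [-0.01  0.01  3.17]
```

```bash
python3 -m jog '{"hand":[60,60,60,60,60,60,60,0,0,0],"xyz":[[0,0,0.6],[0,0,0.8],[0,0,0.8],[0,0,0.6],[0,0,0.25],[0,0,0.1],[0,0,0],[0,0,0],[0,0,0],[0,0,0]],"dr":[[0,0,0],[0,0,0],[0,0,0],[0,0,0],[0,0,0],[0,0,0],[0,0,0],[0,0,0],[0,0,0],[0,0,0]]}' 15 | egrep 'ee_pos|gap'
python3 -m jog '{"hand":[0,0,0],"xyz":[[0,0,0],[0,0,0],[0,0,0]],"dr":[[0,0,0],[0,0,0],[0,0,0]]}' 15| egrep 'ee_pos|gap|grip'
python3 -m jog '{"hand":[0,0,0,0,0,0],"xyz":[[0,0,-0.4],[0,0,-0.7],[0,0,-0.8],[0,0,-0.8],[0,0,0],[0,0,0]],"dr":[[0,0,0],[0,0,0],[0,0,0],[0,0,0],[0,0,0.5],[0,0,0]]}' 15| egrep 'ee_pos|gap|grip'
python3 - <<'E'
from h import *
t=w(-.088,-.06); print(t); rel([*t,.075],np.pi/2+yw)
E
```

```text
ee_pos: [0.5769, 0.2828, 0.0232]
finger_gap: 0.0361
ee_pos: [0.5762, 0.2828, 0.0223]
finger_gap: 0.0194
grip_force: 15.0
ee_pos: [0.5771, 0.2828, 0.1327]
finger_gap: 0.0199
grip_force: 15.0
[ 0.54888985 -0.15016285]
now [0.5771 0.2828 0.1327] yaw 1.516 dr z units -0.01 shift first(current axes) [  0.12 -10.85   1.43]
shift after turn [  0.12 -10.85   1.44]
```

```bash
python3 -m jog '{"hand":[0,0,0,0,0,0,0,0,0,0],"xyz":[[0.12,-0.5,0],[0,-0.9,0],[0,-1,0],[0,-1,0],[0,-1,0],[0,-1,0],[0,-1,0],[0,-1,0],[0,-1,0],[0,-1,0]],"dr":[[0,0,0],[0,0,0],[0,0,0],[0,0,0],[0,0,0],[0,0,0],[0,0,0],[0,0,0],[0,0,0],[0,0,0]]}' 15| egrep 'ee_pos|gap|grip'
python3 -m jog '{"hand":[0,0,0,0,0,0,0,0],"xyz":[[0,-1,0],[0,-0.45,0],[0,0,0.3],[0,0,0.4],[0,0,0.4],[0,0,0.3],[0,0,0],[0,0,0]],"dr":[[0,0,0],[0,0,0],[0,0,0],[0,0,0],[0,0,0],[0,0,0],[0,0,0],[0,0,0]]}' 15| egrep 'ee_pos|gap|grip'
python3 - <<'E'
from h import *
c=jsticks(('scene',)); cv2.imwrite('pics/s6.png',c['frame'][120:330,200:480].repeat(2,0).repeat(2,1))
t=w(-.088,-.06); rel([*t,.0582],np.pi/2+yw)
E
```

```text
ee_pos: [0.5493, -0.094, 0.1291]
finger_gap: 0.0197
grip_force: 15.0
ee_pos: [0.5471, -0.1497, 0.0733]
finger_gap: 0.02
grip_force: 15.0
scene 0.85 379 z 0.049 jig x -158.9 4.9 y mid 14.2 angle 0.246
scene 0.74 450 z 0.064 jig x -202.5 2.0 y mid -65.6 angle -0.009
tcp jig [-0.0888 -0.0603] 0.0746 gap 0.02 F [-0.2 -0.2  0.2] t 27.85
now [ 0.5481 -0.1504  0.0746] yaw 1.517 dr z units -0.0 shift first(current axes) [-0.02  0.01  0.41]
shift after turn [-0.02  0.01  0.41]
```

View pics/s6.png

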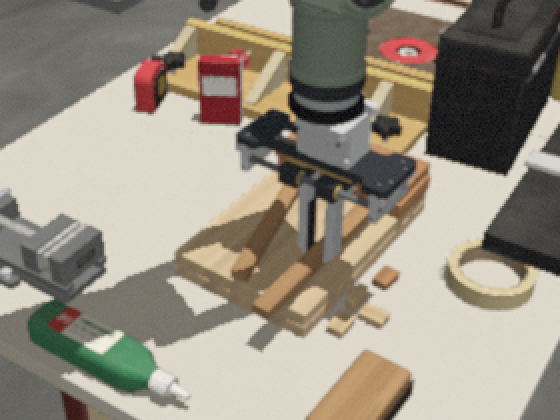

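Stick one has been knocked askew (its rear end is now at crop 245,272, angle about 0.25 rad). I'll seat stick two in the right mouth, then mend it.

```bash
python3 -m jog '{"hand":[0,0,0,0,0,0,0,0,0],"xyz":[[0,0,0.2],[0,0,0.15],[0,0,0.02],[0,0,0],[-0.2,0,0],[-0.2,0,0],[-0.2,0,0],[-0.1,0,0],[0,0,0]],"dr":[[0,0,0],[0,0,0],[0,0,0],[0,0,0],[0,0,0],[0,0,0],[0,0,0],[0,0,0],[0,0,0]]}' 12| egrep 'ee_pos|ft'
python3 -m jog '{"hand":[0,0,0,0,0],"xyz":[[-0.05,0,0],[-0.05,0,0],[-0.05,0,0],[0,0,0],[0,0,0]],"dr":[[0,0,0],[0,0,0],[0,0,0],[0,0,0],[0,0,0]]}' 12| egrep 'ee_pos|ft'
python3 -c "
from h import *
jsticks(('scene',))"
```

```text
ee_pos: [0.5763, -0.1523, 0.0592]
ft_force: [-0.2, 0.7, 0.5]
ee_pos: [0.5813, -0.1525, 0.0591]
ft_force: [0.4, 0.4, -0.4]
scene 0.91 418 z 0.05 jig x -169.1 38.4 y mid -66.1 angle -0.006
scene 0.87 355 z 0.049 jig x -157.4 22.6 y mid 14.6 angle 0.245
tcp jig [-0.0556 -0.0605] 0.059 gap 0.0198 F [-0.6 -0.5 -0.5] t 29.35
```

```bash
for i in 1; do python3 -m jog '{"hand":[0,0,0,0,0],"xyz":[[-0.05,0,0.005],[-0.05,0,0],[-0.05,0,0],[0,0,0],[0,0,0]],"dr":[[0,0,0],[0,0,0],[0,0,0],[0,0,0],[0,0,0]]}' 12;  python3 -m jog '{"hand":[0,0,0,0,0],"xyz":[[-0.05,0,0],[-0.05,0,0],[-0.05,0,0],[0,0,0],[0,0,0]],"dr":[[0,0,0],[0,0,0],[0,0,0],[0,0,0],[0,0,0]]}' 12;  done | egrep 'ee_pos|ft'
python3 -c "
from h import *
jsticks(('scene',))"
```

```text
ee_pos: [0.5875, -0.1528, 0.0588]
ft_force: [0.1, -0.5, -0.5]
ee_pos: [0.5934, -0.1531, 0.0588]
ft_force: [0.1, 0.1, -1.2]
scene 0.67 443 z 0.049 jig x -158.6 43.6 y mid 17.9 angle 0.258
scene 0.59 398 z 0.05 jig x -155.7 51.1 y mid -66.5 angle -0.008
tcp jig [-0.0436 -0.0605] 0.0588 gap 0.0199 F [-0.5 -0.9 -1.2] t 30.45
```

```bash
for i in 1; do python3 -m jog '{"hand":[0,0,0,0,0],"xyz":[[-0.05,0,0.005],[-0.05,0,0],[-0.05,0,0],[0,0,0],[0,0,0]],"dr":[[0,0,0],[0,0,0],[0,0,0],[0,0,0],[0,0,0]]}' 12;  python3 -m jog '{"hand":[0,0,0,0,0],"xyz":[[-0.05,0,0],[-0.05,0,0],[-0.05,0,0],[0,0,0],[0,0,0]],"dr":[[0,0,0],[0,0,0],[0,0,0],[0,0,0],[0,0,0]]}' 12;  done | egrep 'ee_pos|ft'
python3 -c "
from h import *
jsticks(('scene',))"
```

```text
ee_pos: [0.5994, -0.1534, 0.0586]
ft_force: [0.4, -0.5, -0.7]
ee_pos: [0.6054, -0.1538, 0.0586]
ft_force: [-0.3, 0.9, -0.4]
scene 0.9 365 z 0.05 jig x -144.0 48.9 y mid -66.7 angle -0.018
scene 0.87 418 z 0.049 jig x -159.3 45.0 y mid 17.1 angle 0.257
tcp jig [-0.0315 -0.0605] 0.0586 gap 0.0195 F [-0.8 -0.  -1. ] t 31.55
```

```bash
for i in 1; do python3 -m jog '{"hand":[0,0,0,0,0],"xyz":[[-0.05,0,0.01],[-0.05,0,0],[-0.05,0,0],[0,0,0],[0,0,0]],"dr":[[0,0,0],[0,0,0],[0,0,0],[0,0,0],[0,0,0]]}' 12;  python3 -m jog '{"hand":[0,0,0,0,0],"xyz":[[-0.05,0,0],[-0.05,0,0],[-0.05,0,0],[0,0,0],[0,0,0]],"dr":[[0,0,0],[0,0,0],[0,0,0],[0,0,0],[0,0,0]]}' 12;  done | egrep 'ee_pos|ft'
python3 -c "
from h import *
jsticks(('scene',))"
```

```text
ee_pos: [0.6116, -0.1542, 0.0583]
ft_force: [0.0, -0.4, -0.5]
ee_pos: [0.6178, -0.1545, 0.0584]
ft_force: [0.4, -1.2, -0.1]
scene 0.88 307 z 0.049 jig x -131.8 48.1 y mid -66.9 angle -0.026
tcp jig [-0.0192 -0.0606] 0.0583 gap 0.0197 F [0.2 0.2 0.1] t 32.65
```

```bash
python3 -m jog '{"hand":[0,0,0,0,0,0],"xyz":[[-0.05,0,0],[-0.05,0,0],[-0.05,0,0],[-0.05,0,0],[0,0,0],[0,0,0]],"dr":[[0,0,0],[0,0,0],[0,0,0],[0,0,0],[0,0,0],[0,0,0]]}' 12| egrep 'ee_pos|ft'
python3 -c "
from h import *
jsticks(('scene',))"
```

```text
ee_pos: [0.6201, -0.1545, 0.0577]
ft_force: [-12.0, 0.4, 10.7]
scene 0.77 453 z 0.049 jig x -158.5 48.7 y mid 19.0 angle 0.258
scene 0.76 331 z 0.049 jig x -131.5 50.8 y mid -66.4 angle -0.013
tcp jig [-0.0166 -0.0606] 0.0577 gap 0.0196 F [-12.4  -0.8   9.6] t 33.35
```

```bash
python3 -m jog '{"hand":[0,0,35,35,35,35,35,35,35,35],"xyz":[[0.08,0,0],[0,0,0],[0,0,0],[0,0,0],[0,0,0],[0,0,-0.4],[0,0,-0.9],[0,0,-0.9],[0,0,0],[0,0,0]],"dr":[[0,0,0],[0,0,0],[0,0,0],[0,0,0],[0,0,0],[0,0,0],[0,0,0],[0,0,0],[0,0,0],[0,0,0]]}' 12|egrep 'ee_pos|ft|gap'
python3 -m jog '{"hand":[35,35,35],"xyz":[[1,0,-0.5],[1,0,0],[1,0,0]],"dr":[[0,0,0],[0,0,0],[0,0,0]]}' |egrep 'ee_pos|ft|gap'
python3 - <<'E'
from h import *
c=jsticks(('top',)); P=cloud(c)
q=jig(P); m=(P[...,2]>.044)&(P[...,2]<.056)&(q[...,0]>-.22)&(q[...,0]<.035)&(abs(q[...,1])<.11)
k,l,s,ce=cv2.connectedComponentsWithStats(m.astype(np.uint8))
for i in range(1,k):
    if s[i,4]>40: print(s[i,4],cv2.minAreaRect((q[l==i]*1000).astype(np.float32)))
a=c['frame'][110:300,190:470]; cv2.imwrite('pics/t2.png',cv2.resize(a,None,fx=2.8,fy=2.8))
E
```

```text
ee_pos: [0.6235, -0.1551, 0.1488]
ft_force: [0.1, 0.1, 0.1]
finger_gap: 0.0332
ee_pos: [0.5003, -0.1476, 0.1648]
ft_force: [-0.8, -0.2, 0.0]
finger_gap: 0.0326
top 0.62 187 z 0.051 jig x -107.3 37.5 y mid 30.7 angle 0.217
top 0.51 47 z 0.05 jig x 3.6 38.3 y mid -61.0 angle -0.251
tcp jig [-0.1417 -0.0584] 0.1625 gap 0.0329 F [ 0.4 -0.  -0.1] t 34.75
272 ((-45.527854919433594, 28.568532943725586), (168.142578125, 20.569360733032227), 14.44258975982666)
55 ((10.5975980758667, -61.198997497558594), (48.19791793823242, 19.037654876708984), 0.46908333897590637)
```

View pics/t2.png

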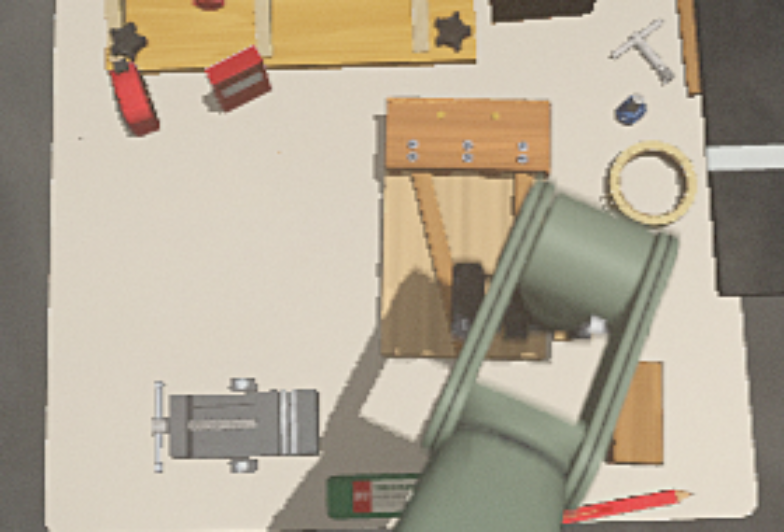

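Stick two is in the right mouth (crop 520,190). Stick one lies askew (430,230), its front about 17 mm inside the left mouth. I'll regrasp it.

```bash
python3 -m jog '{"hand":[55,55,55,55],"xyz":[[0,0,0],[0,0,0],[0,0,0],[0,0,0]],"dr":[[0,0,-0.84],[0,0,-0.84],[0,0,-0.84],[0,0,0]]}' 15 |egrep 'ee_pos|gap'
python3 - <<'E'
from h import *
rel([*w(-.050,.0275),.057],np.pi/2+yw+.252)
E
```

```text
ee_pos: [0.5024, -0.148, 0.1653]
finger_gap: 0.0513
now [ 0.5024 -0.148   0.1653] yaw 1.768 dr z units -0.01 shift first(current axes) [-2.6   1.6   2.71]
shift after turn [-2.59  1.6   2.71]
```

```bash
python3 -m jog '{"hand":[55,55,55,55,55,55],"xyz":[[-0.6,0.4,0],[-0.7,0.4,0],[-0.7,0.4,0],[-0.6,0.4,0],[0,0,0],[0,0,0]],"dr":[[0,0,0],[0,0,0],[0,0,0],[0,0,0],[0,0,0],[0,0,0]]}' 15 |egrep 'ee_pos|gap'
python3 - <<'E'
from h import *
c=cap('top');P=cloud(c)
q=jig(P); m=(P[...,2]>.044)&(P[...,2]<.056)&(q[...,0]>-.22)&(q[...,0]<.035)&(abs(q[...,1])<.11)
k,l,s,ce=cv2.connectedComponentsWithStats(m.astype(np.uint8))
for i in range(1,k):
    if s[i,4]>30: print(s[i,4],cv2.minAreaRect((q[l==i]*1000).astype(np.float32)))
rel([*w(-.050,.0275),.057],np.pi/2+yw+.252)
E
```

```text
ee_pos: [0.5916, -0.0646, 0.1653]
finger_gap: 0.0518
128 ((-75.53607940673828, -65.28511047363281), (18.79819107055664, 106.91033935546875), 86.00536346435547)
104 ((-70.08521270751953, 22.4813175201416), (57.07703399658203, 19.487720489501953), 14.147120475769043)
now [ 0.5912 -0.0651  0.1654] yaw 1.767 dr z units -0.01 shift first(current axes) [-0.02  0.    2.71]
shift after turn [-0.01  0.    2.71]
```

```bash
python3 -m jog '{"hand":[55,55,55,55,55,0,0,0,0,0],"xyz":[[0,0,0.7],[0,0,0.9],[0,0,0.7],[0,0,0.35],[0,0,0.04],[0,0,0],[0,0,0],[0,0,0],[0,0,0],[0,0,0]],"dr":[[0,0,0],[0,0,0],[0,0,0],[0,0,0],[0,0,0],[0,0,0],[0,0,0],[0,0,0],[0,0,0],[0,0,0]]}' 15 |egrep 'ee_pos|gap|ft'
python3 -m jog '{"hand":[0,0,0,0,0],"xyz":[[0,0,-0.05],[0.2,0,0],[0.25,0,0],[0.25,0,0],[0,0,0]],"dr":[[0,0,0],[0,0,0],[0,0,0],[0,0,0],[0,0,0]]}' 15 |egrep 'ee_pos|gap|ft'
python3 - <<'E'
from h import *
jsticks(('scene',))
rel([*w(-.085,.06),.060],np.pi/2+yw)
E
```

```text
ee_pos: [0.5925, -0.065, 0.0598]
ft_force: [-0.0, -0.1, 2.8]
finger_gap: 0.0199
ee_pos: [0.562, -0.0706, 0.0601]
ft_force: [1.0, 0.5, -0.5]
finger_gap: 0.0194
scene 0.73 366 z 0.05 jig x -188.4 24.3 y mid 2.8 angle 0.26
scene 0.61 440 z 0.049 jig x -131.8 51.8 y mid -66.6 angle -0.007
scene 0.4 88 z 0.012 jig x -139.0 -109.4 y mid -115.0 angle -0.186
tcp jig [-0.0774  0.0202] 0.0606 gap 0.0195 F [ 0.  -0.5 -0.3] t 37.4
now [ 0.5638 -0.0707  0.0606] yaw 1.767 dr z units 2.51 shift first(current axes) [-0.06  1.01  0.02]
shift after turn [0.19 1.   0.02]
```

```bash
python3 -m jog '{"hand":[0,0,0,0,0,0,0,0],"xyz":[[0,0,0],[0,0,0],[0,0,0],[0.19,0.3,0],[0,0.4,0],[0,0.3,0],[0,0,0],[0,0,0]],"dr":[[0,0,0.84],[0,0,0.84],[0,0,0.83],[0,0,0],[0,0,0],[0,0,0],[0,0,0],[0,0,0]]}' 15 |egrep 'ee_pos|gap|ft'
python3 - <<'E'
from h import *
jsticks(('scene',))
rel([*w(-.085,.06),.060],np.pi/2+yw)
E
```

```text
ee_pos: [0.559, -0.0294, 0.0607]
ft_force: [-0.2, -0.1, -0.2]
finger_gap: 0.0197
scene 0.84 420 z 0.049 jig x -131.3 52.9 y mid -66.8 angle -0.001
scene 0.65 369 z 0.05 jig x -195.5 21.2 y mid 53.1 angle -0.009
tcp jig [-0.0843  0.0604] 0.0607 gap 0.0198 F [-0.3 -0.1  0.4] t 38.3
now [ 0.559  -0.0301  0.0607] yaw 1.518 dr z units 0.01 shift first(current axes) [ 0.02 -0.01  0.02]
shift after turn [ 0.02 -0.01  0.02]
```

```bash
python3 -m jog '{"hand":[0,0,0,0,0,0,0,0,0],"xyz":[[-0.15,0,0],[-0.15,0,0],[-0.15,0,0],[-0.15,0,0],[-0.15,0,0],[-0.15,0,0],[-0.1,0,0],[0,0,0.01],[0,0,0]],"dr":[[0,0,0],[0,0,0],[0,0,0],[0,0,0],[0,0,0],[0,0,0],[0,0,0],[0,0,0],[0,0,0]]}' 12 |egrep 'ee_pos|gap|ft'
python3 -c "
from h import *
jsticks(('scene',))"
python3 -m jog '{"hand":[0,0,0,0,0,0],"xyz":[[-0.05,0,0.01],[-0.05,0,0],[-0.05,0,0],[-0.05,0,0],[0,0,0],[0,0,0]],"dr":[[0,0,0],[0,0,0],[0,0,0],[0,0,0],[0,0,0],[0,0,0]]}' 12 |egrep 'ee_pos|gap|ft'
```

```text
ee_pos: [0.5986, -0.0322, 0.06]
ft_force: [-0.5, 1.3, -1.0]
finger_gap: 0.02
scene 0.95 474 z 0.049 jig x -130.8 51.4 y mid -65.7 angle -0.0
scene 0.6 323 z 0.049 jig x -156.8 46.6 y mid 52.5 angle -0.006
scene 0.29 3144 z 0.037 jig x -162.2 116.8 y mid -10.7 angle 0.047
tcp jig [-0.0449  0.0605] 0.0601 gap 0.0195 F [-0.2 -0.1  0. ] t 39.3
ee_pos: [0.6069, -0.0327, 0.0598]
ft_force: [-0.5, 0.2, -0.0]
finger_gap: 0.0194
```

```bash
python3 -m jog '{"hand":[0,0,0,0,0,0],"xyz":[[-0.05,0,0.0],[-0.05,0,0],[-0.05,0,0],[-0.03,0,0],[0,0,0],[0,0,0]],"dr":[[0,0,0],[0,0,0],[0,0,0],[0,0,0],[0,0,0],[0,0,0]]}' 12 |egrep 'ee_pos|gap|ft'
python3 -c "
from h import *
jsticks(('scene',))"
```

```text
ee_pos: [0.6101, -0.0328, 0.0597]
ft_force: [-10.1, 0.4, 8.0]
finger_gap: 0.0195
scene 0.95 433 z 0.049 jig x -130.4 50.8 y mid -66.5 angle -0.008
scene 0.88 352 z 0.049 jig x -145.7 48.8 y mid 53.3 angle 0.007
tcp jig [-0.0332  0.0605] 0.0597 gap 0.02 F [-9.6  1.   9.5] t 40.6
```

```bash
python3 -m jog '{"hand":[0,0,35,35,35,35,35,35,35,35],"xyz":[[0.06,0,0],[0,0,0],[0,0,0],[0,0,0],[0,0,0],[0,0,-0.4],[0,0,-0.9],[0,0,-0.9],[0,0,-0.5],[0,0.5,0]],"dr":[[0,0,0],[0,0,0],[0,0,0],[0,0,0],[0,0,0],[0,0,0],[0,0,0],[0,0,0],[0,0,0],[0,0,0]]}' 12|egrep 'ee_pos|ft|gap'
python3 -m jog '{"hand":[35,35,35,35,35,35,35,35,35],"xyz":[[0.4,1,0],[0.4,1,0],[0.4,1,0],[0.4,1,0],[0.4,1,0],[0.4,1,0],[0.4,1,0],[0,0,0],[0,0,0]],"dr":[[0,0,0],[0,0,0],[0,0,0],[0,0,0],[0,0,0],[0,0,0],[0,0,0],[0,0,0],[0,0,0]]}' |egrep 'ee_pos|ft|gap'
python3 - <<'E'
from h import *
jsticks(('scene',)); c,P=chips()
q=jig(P); m=(P[...,2]>.044)&(P[...,2]<.056)&(q[...,0]>-.22)&(q[...,0]<.035)&(abs(q[...,1])<.11)
k,l,s,ce=cv2.connectedComponentsWithStats(m.astype(np.uint8))
for i in range(1,k):
    if s[i,4]>30: print(s[i,4],np.median(P[l==i][:,2]).round(4),cv2.minAreaRect((q[l==i]*1000).astype(np.float32)))
for s in manip.silhouettes('top','sanding_block')[:1]:
    Q=P[s['region']]; print('block',np.median(Q[:,2]),*rect(Q))
a=c['frame'][110:300,190:470]; cv2.imwrite('pics/t3.png',cv2.resize(a,None,fx=2.8,fy=2.8))
E
```

```text
ee_pos: [0.6165, -0.0152, 0.1745]
ft_force: [1.1, -0.1, 0.5]
finger_gap: 0.0328
ee_pos: [0.516, 0.2735, 0.169]
ft_force: [-0.1, 1.2, -0.4]
finger_gap: 0.033
scene 0.9 429 z 0.049 jig x -131.2 53.1 y mid -66.4 angle -0.006
scene 0.58 431 z 0.049 jig x -145.1 49.0 y mid 53.7 angle 0.013
tcp jig [-0.143   0.3597] 0.1686 gap 0.0332 F [ 0.  -0.5  0.4] t 42.6
chip 0.51 57 world [ 0.604 -0.206  0.011] zmax 0.017 jig [-0.03  -0.113]
chip 0.48 53 world [ 0.542 -0.223  0.012] zmax 0.017 jig [-0.091 -0.133]
chip 0.48 56 world [ 0.511 -0.199  0.011] zmax 0.017 jig [-0.123 -0.111]
chip 0.46 49 world [ 0.552 -0.196  0.016] zmax 0.027 jig [-0.082 -0.106]
chip 0.3 4535 world [ 0.625 -0.093  0.048] zmax 0.082 jig [-0.015  0.002]
351 0.0493 ((-55.231590270996094, 57.719764709472656), (179.7599334716797, 18.663101196289062), 1.1301286220550537)
343 0.0489 ((-47.63115692138672, -61.57632827758789), (164.5443115234375, 19.23797035217285), 0.10051551461219788)
block 0.03296010164301966 [ 407.6 -154.5] [116.7 315.2] 3.7
```

View pics/t3.png

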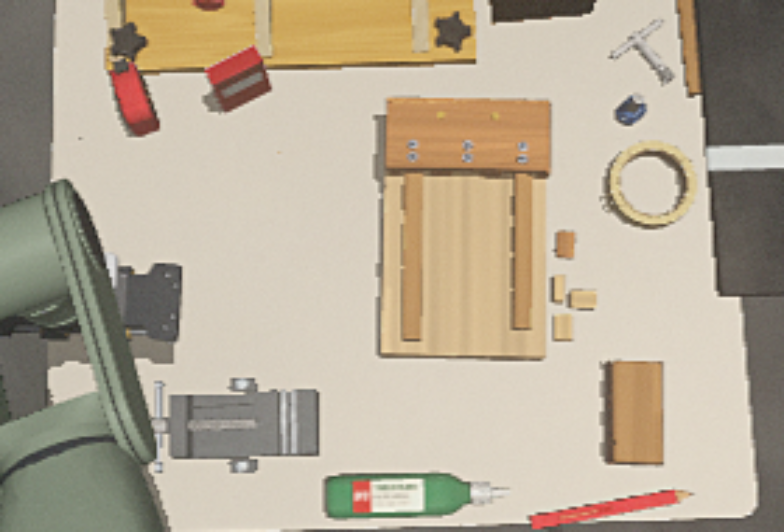

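Both sticks are home and straight (crop 412,255 and 522,250), the chips are off the bed, and the block is flat on the worktop. I'll hand the job in.

```bash
python3 -c "
from workcell import manip
print(manip.close_job())"
```

```text
the job is handed in; nothing more can be done
None
```

Job handed in (no verdict came back): all four chips swept off the bed and the block set flat on the worktop; two sticks were present, and both were fed gently (about 16 N or less) against their stops in the left and right mouths, the left one knocked askew mid-run and re-seated.

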